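Put spare parts back in their cut-out trays

ROBOT

A 7-joint arm with a two-finger parallel gripper is mounted at the origin on the work surface. World frame = base frame: x ahead of the robot, y to its left, z up, the work surface at z = 0. Lengths are in m, angles in rad, forces in N, time in s.
With the tool pointing down it reaches from about 0.35 to 0.9 m from the base axis. Payload 8.1 kg.
Tool frame: the origin (TCP) lies at the centre of the arm's flange, where the gripper is bolted on; the fingertips stand 178 mm ahead of it and the grasp point (between the pads) lies 159 mm ahead of it; z points along the fingers, y is the line along which they close (so a half turn about z gives the same grasp; the last joint's range is limited). The gripper opens to 92 mm and grips with 3 to 60 N. Pads are 19 mm wide; open, the fingers measure 130 mm over their backs; the gripper's body (75 mm by 190 mm) begins 47 mm behind the grasp point.
Start: joints at [-1.372, 0.434, 0.025, 1.573, -0.012, 1.134, -0.075], TCP at [0.186, 0.597, 0.405] pointing down, gripper open.
Joint ranges: [-2.62, 2.62], [-0.44, 2.09], [-1.27, 1.32], [0.08, 2.57], [-1.32, 4.46], [0.12, 2], [-2.74, 2.74]. Speed limits (rad/s): [2.22, 2.22, 3.01, 3.01, 3.14, 3.14, 3.14].

INTERFACE

Orientations are given as a rotation vector (axis times angle).
In Python, from cell import arm gives the robot as it stands. The module is installed in compiled form; this text tells all that it offers.
- The arm moves only by the shell command python3 -m inch 'ROWS' [FORCE]. ROWS is text: rows parted by semicolons, each of 5 numbers parted by spaces: the shift along the tool's x, y, z in m, then the turn about the tool's z in rad, then the finger opening in m, from 0 to 0.0918. In form: x y z roll fingers; .... A call has 1 to 5 rows; each row is the pose to reach, as a shift and turn from the pose commanded when the call began, along the tool's axes at that moment; what a row does not reach only later rows make up. A row lasts 1/10 s, in which the tool goes at most 50 mm and 8.59 degrees, less where a joint would pass 70% of its speed; a pose out of reach is approached as far as the arm can. A call with a gripper value outside its range is refused whole. The fingers move at their own pace and stop on an object; FORCE is the grip in N (left out, the last holds). Time passes only in rows, so rows that repeat a pose let the fingers close. It gives the time, the measured TCP pose, the force, the opening and the grip force at its end, in the units of the state.
- arm.observe(): the state, without advancing time (a new reading comes with each control period).
- arm.get_image(name): name is "scene" or "top" or "wrist"; returns the picture (384x512x3 uint8, red, green, blue); there is no depth.
- arm.get_calibration(name): a dict with "intrinsics" (3x3 intrinsics, pixels), "pose" (4x4, takes a point from camera to world coordinates). Camera axes: x right, y up, looking along -z (the intrinsics and any distortion apply to the point x, -y, -z); pixel columns grow to the right and rows downward; lengths in m; the calibration is good to about 2 mm. A picture is of the moment at which its call begins: read the wrist's pose just before it. get_calibration takes no time and is no camera call; for the wrist camera it gives the pose at the moment of the call.
- arm.sign_off(): hands the job in; it is judged then, once.
Trained networks look in the newest picture that a camera, given by its name, has taken for a name from the list of things; names that differ only in an ending like _2 or _b are one class to them, and where a whole thing is asked for, a point or a joint stands for the part that bears it (a point fixed in the world has none). Each returns a list of dicts, best first, with "conf" (0 to 1); they miss things now and then, are a little off and sometimes report something else, mostly with a low value. They report only what shows in the picture. A call takes as long as a camera call. They do not tell look-alikes from the thing itself.
- arm.look_for(camera, query): "point" ([row, column] in pixels, amid what is visible of it).
- arm.silhouettes(camera, query): "region" (384x512 bool, what is visible of it) and "point" ([row, column] in pixels, amid what is visible of it).
- arm.place_of(camera, query): "point" ([row, column] in pixels: a listed point, or the origin of a listed thing).
The state is a dict: "clock": time; "joints": joint angles; "dq": joint speeds; "joint_efforts": joint torques, N m; "position": TCP position; "ee_rot": TCP orientation; "force": force on the tool from outside, world axes, zero at the start; "ft_torque": the same for the moment, N m; "width": opening from 0.0 (shut) to 1.0 (fully open); "gripper_force": force on a finger pad.
Only numpy, scipy, OpenCV 4.12 (cv2) and the standard library are available. Lean on these libraries where they do the work, as an engineer would, in place of code of your own. Each camera call takes 0.05 s, during which the arm holds its last target. There are 200 camera calls.

TASK

Put the four loose steel spare parts back into stock: lay each one flat in the wooden tray whose cut-out matches it, the larger bearing in the larger round, the smaller bearing in the smaller round, the hexagon nut in the hexagon and the shaft key lengthwise in the slot. Each part must lie fully down on the floor of its cut-out. Leave the tin and the tape measure where they stand.

Things in the scene. Friction and masses are not known exactly. Their poses are not given: they have to be found in the camera images.
- big_bearing_c (a point): larger of two steel ball bearings, a ring 58 mm outside diameter, 26 mm bore, 24 mm high, lying flat, loose, about 0.33 kg. The point is its centre, 12 mm above its underside; z is the bearing's axis
- small_bearing_c (a point): smaller steel ball bearing, 38 mm outside diameter, 16 mm bore, 22 mm high, lying flat, loose, about 0.13 kg. The point is its centre, 11 mm above its underside; z is the bearing's axis
- nut_c (a point): large steel hexagon nut, 46 mm across flats, 53 mm across corners, 24 mm high, lying flat, loose, about 0.22 kg. The point is its centre, 12 mm above its underside; z is the thread axis; one pair of flats faces along +y and -y (46 mm apart), corners lie on the x axis
- key_c (a point): steel shaft key, a bar with rounded ends 80 mm long (x), 24 mm wide (y), 24 mm high (z), lying flat, loose, about 0.3 kg. The point is its centre, 12 mm above its underside
- tray_big_floor (a point): plywood tray 90 x 120 mm (x, y) and 12 mm high, fixed to the bench, with a dark-floored cut-out 4 mm deep in its middle: the larger round one, 74 mm diameter, for the larger bearing. The point is the centre of the cut-out's floor, 8 mm above the bench; z up, y along the tray's 120 mm side. Its place on the bench varies
- tray_small_floor (a point): plywood tray 90 x 120 mm (x, y) and 12 mm high, fixed to the bench, with a dark-floored cut-out 4 mm deep in its middle: the smaller round one, 54 mm diameter, for the smaller bearing. The point is the centre of the cut-out's floor, 8 mm above the bench; z up, y along the tray's 120 mm side. Its place on the bench varies
- tray_hex_floor (a point): plywood tray 90 x 120 mm (x, y) and 12 mm high, fixed to the bench, with a dark-floored cut-out 4 mm deep in its middle: a hexagon, 62 mm across flats (flats face along x, corners on the y axis), for the nut; the nut fits in it at any angle. The point is the centre of the cut-out's floor, 8 mm above the bench; z up, y along the tray's 120 mm side. Its place on the bench varies
- tray_slot_floor (a point): plywood tray 90 x 120 mm (x, y) and 12 mm high, fixed to the bench, with a dark-floored cut-out 4 mm deep in its middle: a rectangular slot 40 mm wide (x) by 96 mm long (y), for the shaft key, which lies in it lengthwise, either way round. The point is the centre of the cut-out's floor, 8 mm above the bench; z up, y along the tray's 120 mm side. Its place on the bench varies
- tin_c (a point): bystander: small copper-coloured closed tin, 46 mm diameter, 38 mm high, loose; stays where it is. The point is its centre, 19 mm above the bench
- tape_c (a point): bystander: black tape measure, 44 x 28 x 40 mm (x, y, z) standing upright, loose; stays where it is. The point is its centre, 20 mm above the bench
There are look-alikes about, which are no part of the job. What is shaped like the part that bears tray_hex_floor but red is not meant.

How it is judged:
At the end, for the whole second after the job is handed in: Each of the four parts lies flat (within 0.1 rad) on the floor of its own tray's cut-out: centre within 13 mm of the cut-out's centre and at resting height (+3 / -4 mm), at rest; the key within 0.35 rad of the slot's direction, either way round (horizontal distance between big_bearing_c and tray_big_floor below 0.013 m and z of big_bearing_c in the frame of tray_big_floor between 0.008 and 0.015 m and angle between the z axis of big_bearing_c and the z axis of tray_big_floor, either way round below 0.1 rad and linear speed of each of big_bearing, small_bearing, nut, key below 0.02 m/s and horizontal distance between small_bearing_c and tray_small_floor below 0.013 m and z of small_bearing_c in the frame of tray_small_floor between 0.007 and 0.014 m and angle between the z axis of small_bearing_c and the z axis of tray_small_floor, either way round below 0.1 rad and horizontal distance between nut_c and tray_hex_floor below 0.013 m and z of nut_c in the frame of tray_hex_floor between 0.008 and 0.015 m and angle between the z axis of nut_c and the z axis of tray_hex_floor, either way round below 0.1 rad and horizontal distance between key_c and tray_slot_floor below 0.013 m and z of key_c in the frame of tray_slot_floor between 0.008 and 0.015 m and angle between the z axis of key_c and the z axis of tray_slot_floor, either way round below 0.1 rad and angle between the x axis of key_c and the y axis of tray_slot_floor, either way round below 0.35 rad); the robot touches nothing.
It fails at once if the tin or the tape measure is moved more than 25 mm or tipped over (distance of any of tin_c, tape_c from where it was at the start of the episode above 0.025 m or angle between any of tin_c, tape_c's own z axis and vertical above 0.6 rad).
It also fails if it takes over 102 s, if anything falls off the work surface, if the arm or the gripper's body presses on something with over 40 N, if the wrist force passes 120 N, or if a joint passes its speed limit or range.

## Working session

There is one attempt and no reset: what is moved stays moved. The work goes in short steps, Python scripts to look and compute and a shell command to move; the robot and the scene stay as the last step left them, time stands still between calls to the robot, and variables do not carry over. Pictures are saved under pics/ and viewed, at most 14 in all, crops included, and the job is handed in when it is done.

```bash
mkdir -p pics
cat > h.py <<'E'
import numpy as np, cv2
from cell import arm
from scipy.spatial.transform import Rotation as R
def ray(cam,p,z,cal=None):
    c=cal or arm.get_calibration(cam); K=np.array(c["intrinsics"]);T=np.array(c["pose"])
    r,cc=p; d=np.linalg.inv(K)@[cc,r,1]; d=T[:3,:3]@[d[0],-d[1],-d[2]]; o=T[:3,3]
    return o+d*(z-o[2])/d[2]
def save(cam,n):
    im=arm.get_image(cam); cv2.imwrite(f"pics/{n}.png",im[:,:,::-1]); return im
Z=dict(big_bearing_c=.012,small_bearing_c=.011,nut_c=.012,key_c=.012,tray_big_floor=.008,tray_small_floor=.008,tray_hex_floor=.008,tray_slot_floor=.008,tin_c=.019,tape_c=.02)
E
python3 - <<'E'
from h import *
np.set_printoptions(precision=4,suppress=True)
s=arm.observe();print({k:s[k] for k in("clock","position","ee_rot","force","width")})
for c in("top","scene"):
    save(c,c+"0");cal=arm.get_calibration(c);print(c,np.array(cal["pose"])[:3,3],cal.keys())
    for q in Z:
        for d in arm.place_of(c,q)[:3]: print(q,np.round(d["point"]),round(d["conf"],2),ray(c,d["point"],Z[q],cal)[:2])
E
```

```text
{'clock': 0.0, 'position': array([0.1857, 0.5965, 0.4039]), 'ee_rot': array([-0.4724, -3.1057,  0.0025]), 'force': array([-0.2876, -0.2737, -0.3053]), 'width': 0.9990844297659367}
top [0.3836 0.0808 1.8059] dict_keys(['intrinsics', 'pose'])
big_bearing_c [169. 226.] 0.66 [0.6163 0.2097]
small_bearing_c [163. 336.] 0.41 [ 0.6457 -0.218 ]
nut_c [220. 224.] 0.51 [0.4184 0.2117]
key_c [222. 328.] 0.51 [ 0.4184 -0.1894]
tray_big_floor [204. 271.] 0.76 [0.4854 0.0312]
tray_small_floor [157. 284.] 0.77 [ 0.6657 -0.017 ]
tray_small_floor [163. 337.] 0.22 [ 0.6477 -0.2212]
tray_hex_floor [239. 176.] 0.82 [0.3435 0.3976]
tray_hex_floor [148. 159.] 0.7 [0.6956 0.4722]
tray_hex_floor [175. 117.] 0.62 [0.589  0.6348]
tray_slot_floor [198. 391.] 0.94 [ 0.5119 -0.4306]
tin_c [188. 309.] 0.67 [ 0.5445 -0.1117]
tape_c [191. 245.] 0.46 [0.5301 0.1333]
scene [ 1.2201 -0.6331  0.6971] dict_keys(['intrinsics', 'pose'])
big_bearing_c [206. 303.] 0.65 [0.6065 0.2083]
big_bearing_c [244. 264.] 0.23 [ 0.651  -0.0168]
small_bearing_c [279. 202.] 0.55 [ 0.6367 -0.2246]
nut_c [182. 259.] 0.48 [0.4026 0.2132]
key_c [239. 164.] 0.73 [ 0.441  -0.2038]
tray_big_floor [217. 235.] 0.71 [0.4954 0.0148]
tray_big_floor [241. 215.] 0.44 [ 0.5427 -0.1048]
tray_small_floor [244. 267.] 0.61 [ 0.654  -0.0097]
tray_hex_floor [163. 364.] 0.93 [0.573  0.6249]
tray_hex_floor [189. 369.] 0.72 [0.6954 0.4609]
tray_hex_floor [164. 273.] 0.68 [0.3399 0.3579]
tray_slot_floor [293.  96.] 0.98 [ 0.4976 -0.4304]
tin_c [239. 215.] 0.76 [ 0.5477 -0.1084]
tape_c [204. 271.] 0.6 [0.5377 0.134 ]
```

Run:
```python
import cv2
a=cv2.imread("pics/top0.png")[110:270,90:430];cv2.imwrite("pics/top0c.png",cv2.resize(a,(800,376),interpolation=cv2.INTER_CUBIC))
```

```text
(no output)
```

View pics/top0c.png

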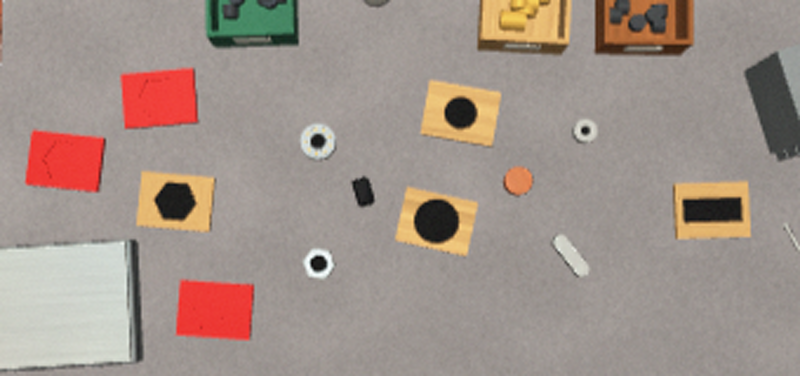

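View pics/scene0.png

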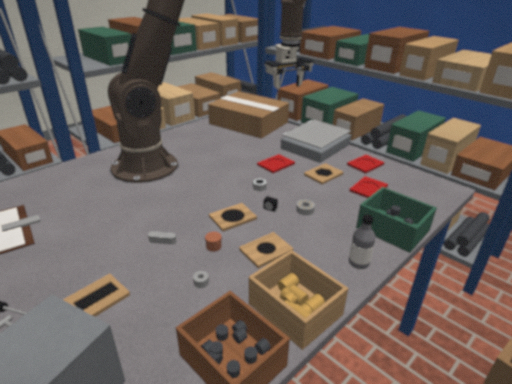

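The tan trays with black cut-outs are the real ones. The real hex tray is at crop (175,201), which is about pixel (row 196, col 164), and the three red trays are look-alikes. Next I refine everything by colour in the top picture.

Run:
```python
from h import *
np.set_printoptions(precision=4,suppress=True)
im=arm.get_image("top");cal=arm.get_calibration("top")
hsv=cv2.cvtColor(im,cv2.COLOR_RGB2HSV)
dark=(hsv[...,2]<60); light=(hsv[...,2]>165)&(hsv[...,1]<50)
def blob(mask,p,z,hull=False):
    n,l,st,ce=cv2.connectedComponentsWithStats(mask.astype(np.uint8))
    r,c=p; w=l[r-5:r+6,c-5:c+6]; k=np.bincount(w[w>0]).argmax()
    ys,xs=np.nonzero(l==k); rect=cv2.minAreaRect(np.c_[xs,ys].astype(np.float32))
    B=[ray("top",(q[1],q[0]),z,cal)[:2] for q in cv2.boxPoints(rect)]
    e=[B[1]-B[0],B[2]-B[1]]; e=max(e,key=np.linalg.norm)
    return ray("top",(ys.mean(),xs.mean()),z,cal)[:2], len(ys), np.degrees(np.arctan2(e[1],e[0])), [round(np.linalg.norm(B[1]-B[0]),3),round(np.linalg.norm(B[2]-B[1]),3)]
for n,p,m,z in[("big",(169,226),light,.024),("small",(163,336),light,.022),("nut",(220,225),light,.024),("key",(219,333),light,.024),("tbig",(204,271),dark,.01),("tsmall",(157,285),dark,.01),("thex",(196,164),dark,.01),("tslot",(198,393),dark,.01)]:
    try: print(n,*blob(m,p,z))
    except Exception as e: print(n,e)
s=arm.observe();M=R.from_rotvec(s["ee_rot"]).as_matrix();print(M, s["clock"])
```

```text
big [0.6189 0.2137] 153 -43.94835250120114 [np.float64(0.066), np.float64(0.063)]
small [ 0.6378 -0.2264] 67 -18.106962917653334 [np.float64(0.037), np.float64(0.036)]
nut [0.4139 0.2085] 97 -44.137465398140755 [np.float64(0.051), np.float64(0.046)]
key [ 0.4314 -0.2027] 126 -141.04437293702549 [np.float64(0.024), np.float64(0.076)]
tbig [0.4855 0.0166] 254 -62.65444586392419 [np.float64(0.068), np.float64(0.066)]
tsmall [ 0.6654 -0.021 ] 126 -89.3472320819109 [np.float64(0.047), np.float64(0.043)]
thex [0.5125 0.4477] 185 -152.1370759849043 [np.float64(0.055), np.float64(0.06)]
tslot [ 0.5091 -0.4345] 211 -89.27154126636025 [np.float64(0.088), np.float64(0.031)]
[[-0.9548  0.2973  0.    ]
 [ 0.2973  0.9548  0.    ]
 [-0.      0.     -1.    ]] 1.15
```

```bash
cat >> h.py <<'E'
def go(x,y,z,ang=None):
    """print shift in tool axes and roll to reach TCP x,y,z and finger-line angle (deg)"""
    s=arm.observe();M=R.from_rotvec(s["ee_rot"]).as_matrix();d=M.T@(np.array([x,y,z])-s["position"])
    a=np.degrees(np.arctan2(M[1,1],M[0,1])); r=0
    if ang is not None: r=-(((ang-a)+90)%180-90)
    print("t",round(s["clock"],2),"shift",np.round(d,4),"roll",round(np.radians(r),3),"n",round(np.linalg.norm(d)/.05,1),round(abs(r)/8.59,1),"line",round(a,1),"j7",round(s["joints"][6],2),"F",np.round(s["force"],1))
E
python3 -m inch '-0.035 -0.03 0 0 0.08;-0.07 -0.06 0 0 0.08;-0.105 -0.09 0 0 0.08;-0.14 -0.12 0 0 0.08;-0.17 -0.15 0 0 0.08'
python3 -m inch '-0.035 -0.03 0.02 0 0.08;-0.07 -0.06 0.04 0 0.08;-0.105 -0.09 0.06 0 0.08;-0.14 -0.12 0.08 0 0.08;-0.163 -0.153 0.1 0 0.08'
python3 - <<'E'
from h import *
np.set_printoptions(precision=4,suppress=True)
go(.414,.2085,.3)
save("wrist","w1");cal=arm.get_calibration("wrist");print(cal["pose"])
for q in("nut_c",): print([(d["point"],d["conf"],ray("wrist",d["point"],.012,cal)) for d in arm.place_of("wrist",q)])
E
```

```text
clock: 1.65
position: [0.3047, 0.401, 0.4049]
ee_rot: [0.474, 3.105, 0.001]
force: [1.3, -0.0, 0.6]
width: 0.874
gripper_force: 0.0
clock: 2.15
position: [0.4153, 0.2067, 0.3045]
ee_rot: [0.474, 3.104, 0.002]
force: [0.4, 1.1, -0.2]
width: 0.873
gripper_force: 0.0
t 2.15 shift [0.0018 0.0013 0.0045] roll 0.0 n 0.1 0.0 line 72.6 j7 0.77 F [ 0.4  1.1 -0.2]
[[ 0.3038 -0.9234 -0.2344  0.3524]
 [ 0.9527  0.2932  0.0799  0.2207]
 [-0.0051 -0.2476  0.9688  0.2816]
 [ 0.      0.      0.      1.    ]]
[([179.7, 256.3], 0.96, array([0.4114, 0.1993, 0.012 ]))]
```

View pics/w1.png

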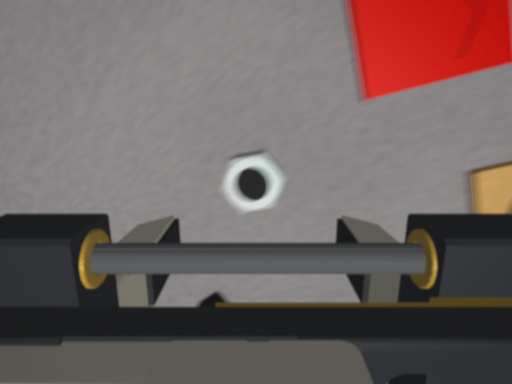

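The nut sits at about (row 182, col 253), almost centred between the fingers, which are centred near col 258. Its corners lie roughly along the finger line, so I need its orientation.

```bash
cat >> h.py <<'E'
def shape(q,z,cam="wrist"):
    arm.get_image(cam);cal=arm.get_calibration(cam)
    d=arm.silhouettes(cam,q)[0];ys,xs=np.nonzero(d["region"])
    P=np.array([ray(cam,(y,x),z,cal)[:2] for y,x in zip(ys,xs)])
    A=np.radians(np.arange(0,180,2)); pr=P@np.array([np.cos(A),np.sin(A)]); w=np.ptp(pr,0)
    c=np.mean([P.max(0),P.min(0)],0)
    return d["conf"],c,P.mean(0),A,w
E
python3 - <<'E'
from h import *
cf,c,m,A,w=shape("nut_c",.018)
print(cf,c,m); f=w[:30]+w[30:60]+w[60:]; print("flat-normal ang mod60",2*f.argmin(), np.round(w[::5],3), np.array(arm.get_calibration("wrist")["intrinsics"]))
cf,c,m,A,w=shape("nut_c",.018,"top");f=w[:30]+w[30:60]+w[60:]; print(c,m,2*f.argmin())
E
```

```text
0.66 [0.41149884 0.21139181] [0.41123559 0.21186857]
flat-normal ang mod60 52 [0.052 0.053 0.054 0.053 0.05  0.047 0.048 0.05  0.052 0.052 0.05  0.048
 0.05  0.053 0.054 0.054 0.052 0.051] [[329.74540674   0.         257.62681842]
 [  0.         329.74540674 186.82331872]
 [  0.           0.           1.        ]]Traceback (most recent call last):
  File "<stdin>", line 4, in <module>
  File "h.py", line 19, in shape
    d=arm.silhouettes(cam,q)[0];ys,xs=np.nonzero(d["region"])
      ~~~~~~~~~~~~~~~~~~~~~~^^^
IndexError: list index out of range
```

```bash
sed -i 's/arm.get_image(cam);cal=arm.get_calibration(cam)/cal=arm.get_calibration(cam);arm.get_image(cam)/' h.py
python3 -c "
from h import *
go(.412,.21,.25,52)"
```

```text
t 2.45 shift [ 0.0016 -0.0002  0.0552] roll 0.363 n 1.1 2.4 line 72.8 j7 0.77 F [-0.7 -0.  -0.5]
```

```bash
python3 -m inch '0 0 0.02 0.14 0.08;0.001 0 0.04 0.28 0.08;0.0015 0 0.055 0.363 0.08;0.0015 0 0.055 0.363 0.08'
python3 - <<'E'
from h import *
cf,c,m,A,w=shape("nut_c",.018)
print(cf,c,m); f=w[:30]+w[30:60]+w[60:]; print(2*f.argmin())
go(c[0],c[1],.187,52); cal=arm.get_calibration("wrist"); save("wrist","w2")
d=arm.place_of("wrist","nut_c")[0];print(d,ray("wrist",d["point"],.012,cal))
E
```

```text
clock: 2.85
position: [0.4112, 0.2104, 0.2488]
ee_rot: [-1.022, -2.969, 0.002]
force: [0.6, -0.4, -0.2]
width: 0.871
gripper_force: 0.0
0.63 [0.41143241 0.20778335] [0.41035899 0.20885056]
52
t 2.95 shift [-0.001  -0.0023  0.0633] roll 0.003 n 1.3 0.0 line 52.2 j7 0.48 F [0.1 0.2 0.7]
{'point': [202.3, 253.0], 'conf': 0.58} [0.41063723 0.20848816 0.012     ]
```

View pics/w2.png

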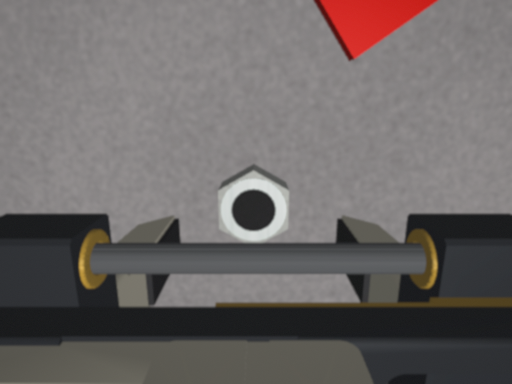

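The nut at (row 210, col 253) has its flats square to the fingers, so I'll grasp it now.

```bash
python3 -m inch '-0.001 -0.002 0.03 0 0.08;-0.001 -0.002 0.061 0 0.08;-0.001 -0.002 0.061 0 0.04;-0.001 -0.002 0.061 0 0.03;-0.001 -0.002 0.061 0 0.03' 30
python3 -m inch '0 0 0 0 0.03;0 0 -0.03 0 0.03;0 0 -0.06 0 0.03'
python3 -c "
from h import *
go(.5125,.4477,.25)"
```

```text
clock: 3.55
position: [0.4124, 0.207, 0.1902]
ee_rot: [1.024, 2.969, 0.003]
force: [-0.4, -0.7, 0.4]
width: 0.66
gripper_force: 0.0
clock: 3.85
position: [0.4116, 0.2066, 0.2499]
ee_rot: [-1.025, -2.969, 0.001]
force: [0.7, -0.0, -0.1]
width: 0.397
gripper_force: 0.0
t 3.85 shift [ 6.94e-02  2.52e-01 -2.00e-04] roll 0.0 n 5.2 0.0 line 51.9 j7 0.49 F [ 0.7 -0.  -0.1]
```

The fingers had not finished closing before the lift. I'll reopen and repeat with a longer close.

```bash
python3 -m inch '0 0 0 0 0.065;0 0 0 0 0.065;0 0 0 0 0.065;0 0 0 0 0.065'
python3 - <<'E'
from h import *
cf,c,m,A,w=shape("nut_c",.018)
print(cf,c,m); f=w[:30]+w[30:60]+w[60:]; print(2*f.argmin())
go(c[0],c[1],.187)
E
```

```text
clock: 4.25
position: [0.4115, 0.2066, 0.2481]
ee_rot: [-1.025, -2.969, 0.002]
force: [0.1, -0.1, -0.4]
width: 0.683
gripper_force: 0.0
0.98 [0.41158454 0.20782531] [0.4108661  0.20864278]
54
t 4.35 shift [0.0008 0.0011 0.0611] roll 0.0 n 1.2 0.0 line 51.9 j7 0.49 F [-0.2  0.4  0.9]
```

```bash
python3 -m inch '0 0 0.03 0 0.065;0.001 0.001 0.061 0 0.065;0.001 0.001 0.061 0 0.065;0.001 0.001 0.061 0 0.03;0.001 0.001 0.061 0 0.03' 30
python3 -m inch '0 0 0 0 0.03;0 0 0 0 0.03;0 0 0 0 0.03;0 0 0 0 0.03'
python3 -m inch '0 0 -0.03 0 0.03;0 0 -0.06 0 0.03'
python3 -c "
from h import *
go(.5125,.4477,.25)"
```

```text
clock: 4.85
position: [0.412, 0.2082, 0.1887]
ee_rot: [1.025, 2.969, 0.001]
force: [-0.7, 1.2, -0.1]
width: 0.578
gripper_force: 0.0
clock: 5.25
position: [0.4119, 0.2082, 0.1888]
ee_rot: [1.025, 2.969, 0.002]
force: [-2.7, -1.2, 7.9]
width: 0.5
gripper_force: 30.0
clock: 5.45
position: [0.4112, 0.2078, 0.2484]
ee_rot: [-1.025, -2.969, 0.002]
force: [0.3, 0.1, -2.5]
width: 0.497
gripper_force: 30.0
t 5.45 shift [ 0.0683  0.2513 -0.0019] roll 0.0 n 5.2 0.0 line 51.9 j7 0.49 F [ 0.3  0.1 -2.5]
```

```bash
python3 -m inch '0.013 0.048 0 0 0.03;0.026 0.096 0 0 0.03;0.039 0.144 0 0 0.03;0.052 0.192 0 0 0.03;0.065 0.24 0 0 0.03'
python3 -m inch '0 0 0 0 0.03;0 0 0 0 0.03'
python3 - <<'E'
from h import *
cal=arm.get_calibration("wrist"); save("wrist","w3")
for d in arm.place_of("wrist","tray_hex_floor"):print(d,ray("wrist",d["point"],.008,cal))
go(.5125,.4477,.2)
E
```

```text
clock: 5.95
position: [0.5087, 0.439, 0.2483]
ee_rot: [1.025, 2.97, 0.001]
force: [1.2, -0.2, -3.4]
width: 0.496
gripper_force: 30.0
clock: 6.15
position: [0.5081, 0.4382, 0.2474]
ee_rot: [-1.022, -2.97, 0.001]
force: [0.2, -1.0, -1.9]
width: 0.498
gripper_force: 30.0
{'point': [196.9, 268.8], 'conf': 0.9} [0.51043006 0.44715913 0.008     ]
{'point': [49.4, 7.6], 'conf': 0.59} [0.33517813 0.3772649  0.008     ]
t 6.25 shift [0.0041 0.0119 0.0476] roll 0.0 n 1.0 0.0 line 51.9 j7 0.28 F [ 0.4 -0.6 -3.3]
```

View pics/w3.png

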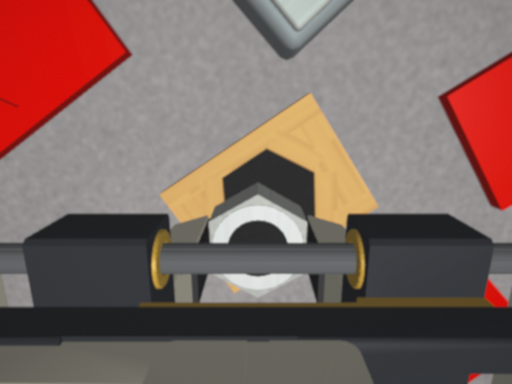

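The wrist and top estimates of the hex tray agree, at about (0.5115, 0.4475). The nut hangs straight over it.

```bash
python3 -m inch '0.003 0.01 0.02 0 0.03;0.003 0.01 0.04 0 0.03;0.003 0.01 0.049 0 0.03;0.003 0.01 0.049 0 0.03'
python3 -m inch '0 0 0 0 0.06;0 0 0 0 0.06;0 0 0 0 0.06'
python3 -m inch '0 0 -0.03 0 0.07;0 0 -0.06 0 0.08;0 0 -0.06 0 0.08'
python3 - <<'E'
from h import *
cal=arm.get_calibration("wrist"); save("wrist","w4")
d=arm.place_of("wrist","nut_c")[0];print(d,ray("wrist",d["point"],.02,cal))
go(.617,.212,.26,90)
E
```

```text
clock: 6.65
position: [0.5122, 0.4455, 0.1982]
ee_rot: [-1.027, -2.968, 0.003]
force: [-0.1, -0.3, -3.1]
width: 0.498
gripper_force: 30.0
clock: 6.95
position: [0.5127, 0.4468, 0.1998]
ee_rot: [1.025, 2.969, 0.002]
force: [1.0, -0.3, 0.1]
width: 0.645
gripper_force: 0.0
clock: 7.25
position: [0.5138, 0.4477, 0.2637]
ee_rot: [1.024, 2.966, 0.011]
force: [0.0, 0.3, 0.5]
width: 0.851
gripper_force: 0.0
{'point': [195.6, 250.2], 'conf': 0.67} [0.50985352 0.44766385 0.02      ]
t 7.35 shift [-0.2272 -0.1205 -0.0003] roll -0.665 n 5.1 4.4 line 51.9 j7 0.28 F [ 0.2 -0.5 -0.6]
```

View pics/w4.png

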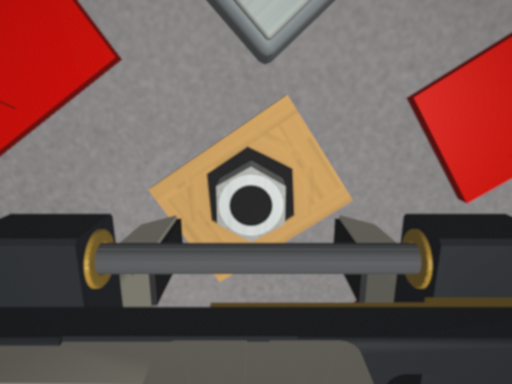

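The nut lies flat inside the hexagon, at (row 204, col 250). Next is the big bearing.

```bash
python3 -m inch '-0.043 -0.023 0 0 0.08;-0.086 -0.046 0 0 0.08;-0.129 -0.068 0 0 0.08;-0.172 -0.091 0 0 0.08;-0.215 -0.114 0 0 0.08'
python3 -m inch '-0.012 -0.006 0 0 0.08;-0.012 -0.006 0 0 0.08'
python3 - <<'E'
from h import *
cf,c,m,A,w=shape("big_bearing_c",.018);print(cf,c,m)
cal=arm.get_calibration("wrist"); arm.get_image("wrist")
d=arm.place_of("wrist","big_bearing_c")[0];print(d,ray("wrist",d["point"],.012,cal))
go(c[0],c[1],.187)
E
```

```text
clock: 7.85
position: [0.6112, 0.2226, 0.2577]
ee_rot: [-1.024, -2.969, 0.002]
force: [0.5, 0.2, -0.4]
width: 0.87
gripper_force: 0.0
clock: 8.05
position: [0.6179, 0.2084, 0.2579]
ee_rot: [1.033, 2.967, -0.004]
force: [-0.8, -0.4, 0.5]
width: 0.87
gripper_force: 0.0
0.77 [0.61293239 0.21206215] [0.61237096 0.21272227]
{'point': [196.4, 249.9], 'conf': 0.8} [0.6113672  0.21108627 0.012     ]
t 8.25 shift [ 0.0007 -0.0039  0.0711] roll 0.0 n 1.4 0.0 line 52.1 j7 0.66 F [0.3 0.4 0.3]
```

```bash
python3 -m inch '0 -0.004 0.03 0 0.08;0.001 -0.004 0.07 0 0.08;0.001 -0.004 0.07 0 0.08;0.001 -0.004 0.07 0 0.04;0.001 -0.004 0.07 0 0.04' 35
python3 -m inch '0 0 0 0 0.04;0 0 0 0 0.04;0 0 0 0 0.04;0 0 0 0 0.04'
python3 -m inch '0 0 -0.03 0 0.04;0 0 -0.06 0 0.04;0 0 -0.08 0 0.04'
python3 -c "
from h import *
go(.4855,.02,.265)"
```

```text
clock: 8.75
position: [0.6143, 0.2108, 0.1906]
ee_rot: [1.023, 2.968, 0.003]
force: [0.8, -0.2, 0.2]
width: 0.746
gripper_force: 0.0
clock: 9.15
position: [0.6143, 0.2101, 0.1905]
ee_rot: [1.025, 2.968, 0.003]
force: [-0.7, 0.1, 8.0]
width: 0.622
gripper_force: 35.0
clock: 9.45
position: [0.614, 0.2097, 0.2711]
ee_rot: [1.025, 2.968, 0.002]
force: [0.2, 0.1, -3.2]
width: 0.623
gripper_force: 35.0
t 9.45 shift [-0.016  -0.2285  0.0057] roll 0.0 n 4.6 0.0 line 51.9 j7 0.66 F [ 0.2  0.1 -3.2]
```

```bash
python3 -m inch '-0.003 -0.046 0 0 0.04;-0.006 -0.092 0 0 0.04;-0.009 -0.138 0 0 0.04;-0.012 -0.184 0 0 0.04;-0.014 -0.205 0 0 0.04'
python3 -m inch '0 0 0 0 0.04;0 0 0 0 0.04'
python3 - <<'E'
from h import *
cal=arm.get_calibration("wrist"); save("wrist","w5")
for d in arm.place_of("wrist","tray_big_floor"):print(d,ray("wrist",d["point"],.008,cal))
go(.4855,.0166,.198)
E
```

```text
clock: 9.95
position: [0.4953, 0.036, 0.269]
ee_rot: [-1.03, -2.966, 0.003]
force: [0.6, 0.3, -3.7]
width: 0.622
gripper_force: 35.0
clock: 10.15
position: [0.4983, 0.0397, 0.2693]
ee_rot: [1.027, 2.968, 0.002]
force: [0.0, 0.4, -3.8]
width: 0.623
gripper_force: 35.0
{'point': [200.4, 222.3], 'conf': 0.82} [0.4867906 0.0160125 0.008    ]
t 10.25 shift [-0.0044 -0.0274  0.071 ] roll 0.0 n 1.5 0.0 line 52.0 j7 0.88 F [ 0.1  0.3 -4.3]
```

View pics/w5.png

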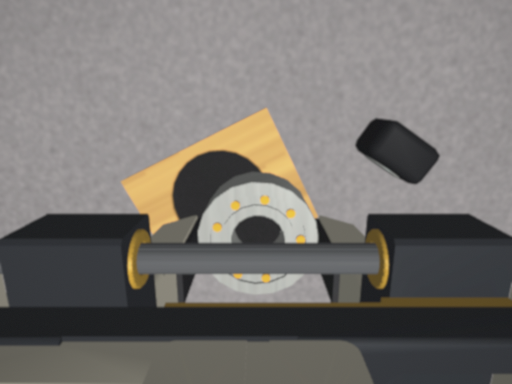

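The big cut-out is at (row 200, col 222), or (0.4865, 0.0165), which matches the top view. Placing the bearing there.

```bash
python3 -m inch '-0.003 -0.014 0.01 0 0.04;-0.005 -0.027 0.03 0 0.04;-0.005 -0.027 0.06 0 0.04;-0.005 -0.027 0.0695 0 0.04;-0.005 -0.027 0.0695 0 0.04'
python3 -m inch '0 0 0 0 0.075;0 0 0 0 0.075;0 0 0 0 0.075'
python3 -m inch '0 0 -0.03 0 0.075;0 0 -0.06 0 0.075;0 0 -0.06 0 0.075'
python3 - <<'E'
from h import *
cal=arm.get_calibration("wrist"); save("wrist","w6")
d=arm.place_of("wrist","big_bearing_c")[0];print(d,ray("wrist",d["point"],.02,cal))
go(.638,-.225,.26,90)
E
```

```text
clock: 10.75
position: [0.4858, 0.0162, 0.1984]
ee_rot: [-1.023, -2.969, 0.001]
force: [-0.0, 1.2, -3.2]
width: 0.62
gripper_force: 35.0
clock: 11.05
position: [0.4861, 0.0159, 0.1999]
ee_rot: [1.024, 2.969, 0.001]
force: [-0.1, -0.7, 0.1]
width: 0.803
gripper_force: 0.0
clock: 11.35
position: [0.487, 0.0156, 0.2628]
ee_rot: [1.023, 2.964, 0.005]
force: [-0.5, 0.4, 0.1]
width: 0.817
gripper_force: 0.0
{'point': [193.5, 254.2], 'conf': 0.97} [0.48351598 0.01790423 0.02      ]
t 11.45 shift [-0.2683 -0.0957  0.0003] roll -0.664 n 5.7 4.4 line 51.9 j7 0.93 F [ 0.5  0.2 -0.2]
```

View pics/w6.png

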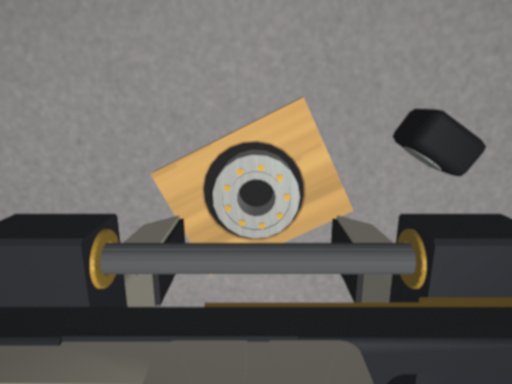

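The big bearing is seated. Now the small bearing.

```bash
python3 -m inch '-0.045 -0.016 0 0 0.065;-0.09 -0.032 0 0 0.065;-0.135 -0.048 0 0 0.065;-0.18 -0.064 0 0 0.065;-0.225 -0.08 0 0 0.065'
python3 -m inch '-0.043 -0.016 0 0 0.065;-0.043 -0.016 0 0 0.065;-0.043 -0.016 0 0 0.065'
python3 - <<'E'
from h import *
cf,c,m,A,w=shape("small_bearing_c",.017);print(cf,c,m)
cal=arm.get_calibration("wrist"); arm.get_image("wrist")
d=arm.place_of("wrist","small_bearing_c")[0];print(d,ray("wrist",d["point"],.011,cal))
go(c[0],c[1],.187)
E
```

```text
clock: 11.95
position: [0.6137, -0.1878, 0.2579]
ee_rot: [-1.024, -2.968, -0.0]
force: [1.8, 0.5, 0.2]
width: 0.707
gripper_force: 0.0
clock: 12.25
position: [0.6368, -0.2266, 0.2574]
ee_rot: [-1.028, -2.966, 0.001]
force: [-0.4, 1.5, 0.1]
width: 0.708
gripper_force: 0.0
0.72 [ 0.63526112 -0.22531011] [ 0.63470638 -0.22501884]
{'point': [198.0, 255.7], 'conf': 0.6} [ 0.63544921 -0.22370299  0.011     ]
t 12.45 shift [ 0.0002 -0.0023  0.0717] roll 0.0 n 1.4 0.0 line 52.0 j7 1.34 F [ 0.1  0.8 -0.3]
```

```bash
python3 -m inch '0 -0.001 0.03 0 0.065;0 -0.001 0.071 0 0.065;0 -0.001 0.071 0 0.065;0 -0.001 0.071 0 0.02;0 -0.001 0.071 0 0.02' 30
python3 -m inch '0 0 0 0 0.02;0 0 0 0 0.02;0 0 0 0 0.02;0 0 0 0 0.02;0 0 0 0 0.02'
python3 -m inch '0 0 -0.03 0 0.02;0 0 -0.06 0 0.02;0 0 -0.075 0 0.02'
python3 -c "
from h import *
go(.6654,-.021,.265)"
```

```text
clock: 12.95
position: [0.6374, -0.2261, 0.1904]
ee_rot: [1.024, 2.967, 0.0]
force: [-0.2, 0.1, 0.4]
width: 0.579
gripper_force: 0.0
clock: 13.45
position: [0.6371, -0.2265, 0.1899]
ee_rot: [1.025, 2.967, 0.0]
force: [-0.8, 0.8, 7.4]
width: 0.403
gripper_force: 30.0
clock: 13.75
position: [0.6372, -0.2266, 0.2662]
ee_rot: [1.024, 2.966, 0.0]
force: [-0.3, -0.6, -1.2]
width: 0.404
gripper_force: 30.0
t 13.75 shift [0.1047 0.1792 0.0011] roll 0.0 n 4.2 0.0 line 51.9 j7 1.34 F [-0.3 -0.6 -1.2]
```

```bash
python3 -m inch '0.025 0.042 0 0 0.02;0.05 0.084 0 0 0.02;0.075 0.126 0 0 0.02;0.095 0.16 0 0 0.02;0.095 0.16 0 0 0.02'
python3 -m inch '0 0 0 0 0.02'
python3 - <<'E'
from h import *
cal=arm.get_calibration("wrist"); save("wrist","w7")
for d in arm.place_of("wrist","tray_small_floor"):print(d,ray("wrist",d["point"],.008,cal))
go(.6654,-.021,.199)
E
```

```text
clock: 14.25
position: [0.6612, -0.0327, 0.2626]
ee_rot: [-1.01, -2.973, -0.008]
force: [0.0, 0.7, -1.0]
width: 0.4
gripper_force: 30.0
clock: 14.35
position: [0.6605, -0.04, 0.2629]
ee_rot: [-1.021, -2.971, -0.0]
force: [0.0, -1.5, -0.5]
width: 0.405
gripper_force: 30.0
{'point': [185.7, 281.3], 'conf': 0.92} [ 0.66550271 -0.02074814  0.008     ]
t 14.45 shift [0.0096 0.0206 0.0641] roll 0.0 n 1.4 0.0 line 51.8 j7 1.07 F [ 0.3 -0.3 -0.3]
```

View pics/w7.png

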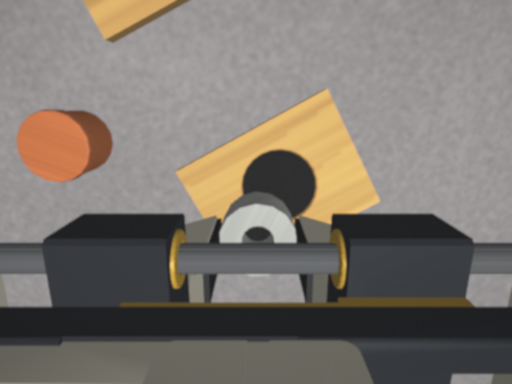

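The small cut-out is at (row 185, col 280) and matches the top estimate, so I'm placing the bearing.

```bash
python3 -m inch '0.005 0.01 0.01 0 0.02;0.009 0.02 0.03 0 0.02;0.009 0.02 0.055 0 0.02;0.009 0.02 0.065 0 0.02;0.009 0.02 0.065 0 0.02'
python3 -m inch '0 0 0 0 0.055;0 0 0 0 0.055;0 0 0 0 0.055'
python3 -m inch '0 0 -0.03 0 0.055;0 0 -0.06 0 0.055;0 0 -0.06 0 0.055'
python3 - <<'E'
from h import *
cal=arm.get_calibration("wrist"); save("wrist","w8")
d=arm.place_of("wrist","small_bearing_c")[0];print(d,ray("wrist",d["point"],.019,cal))
go(.431,-.2015,.26,129)
E
```

```text
clock: 14.95
position: [0.6655, -0.0208, 0.1971]
ee_rot: [-1.027, -2.968, 0.001]
force: [0.5, -0.5, -1.1]
width: 0.402
gripper_force: 30.0
clock: 15.25
position: [0.6659, -0.0207, 0.1986]
ee_rot: [1.026, 2.969, 0.0]
force: [-0.6, -0.3, 0.4]
width: 0.584
gripper_force: 0.0
clock: 15.55
position: [0.6674, -0.0208, 0.2628]
ee_rot: [1.024, 2.963, 0.004]
force: [0.7, -0.2, 0.4]
width: 0.6
gripper_force: 0.0
{'point': [191.7, 253.7], 'conf': 0.6} [ 0.66313368 -0.01845254  0.019     ]
t 15.65 shift [ 0.0732 -0.2875 -0.0013] roll -1.346 n 5.9 9.0 line 51.9 j7 1.04 F [-0.1  0.4 -0.8]
```

View pics/w8.png

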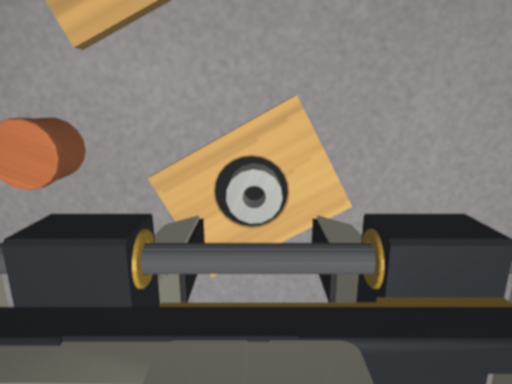

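The small bearing is seated. Moving to the key, rolling positively to keep j7 in range.

```bash
python3 -m inch '0.012 -0.048 0 0.14 0.055;0.024 -0.096 0 0.28 0.055;0.036 -0.144 0 0.42 0.055;0.048 -0.192 0 0.56 0.055;0.06 -0.24 0 0.7 0.055'
python3 -m inch '0 0 0 0.14 0.055;0 0 0 0.28 0.055;0 0 0 0.42 0.055;0 0 0 0.56 0.055;0 0 0 0.7 0.055'
python3 -c "
from h import *
go(.431,-.2015,.26,129)"
```

```text
clock: 16.15
position: [0.4683, -0.173, 0.2574]
ee_rot: [-1.988, -2.431, 0.001]
force: [1.2, -0.2, -0.0]
width: 0.603
gripper_force: 0.0
clock: 16.65
position: [0.47, -0.1721, 0.2574]
ee_rot: [-2.701, -1.602, 0.002]
force: [0.6, -0.4, -0.2]
width: 0.603
gripper_force: 0.0
t 16.65 shift [-0.0445 -0.0201 -0.0025] roll 0.39 n 1.0 2.6 line -28.6 j7 0.21 F [ 0.6 -0.4 -0.2]
```

```bash
python3 -m inch '-0.02 -0.01 0 0.14 0.055;-0.044 -0.02 0 0.28 0.055;-0.044 -0.02 0 0.39 0.055;-0.044 -0.02 0 0.39 0.055;-0.044 -0.02 0 0.39 0.055'
python3 - <<'E'
from h import *
cf,c,m,A,w=shape("key_c",.018);i=w.argmin();print(cf,c,m,"narrow",2*i,w[i],"long",2*w.argmax(),w.max())
cal=arm.get_calibration("wrist"); save("wrist","w9")
d=arm.place_of("wrist","key_c")[0];print(d,ray("wrist",d["point"],.012,cal))
go(c[0],c[1],.187,2*i)
E
```

```text
clock: 17.15
position: [0.4321, -0.2011, 0.2577]
ee_rot: [-2.956, -1.063, 0.001]
force: [-0.8, 0.4, 0.8]
width: 0.601
gripper_force: 0.0
0.78 [ 0.43400588 -0.19974875] [ 0.43600487 -0.19807819] narrow 130 0.024766355079034963 long 32 0.06955924520424062
{'point': [205.2, 261.1], 'conf': 0.78} [ 0.42981557 -0.20514376  0.012     ]
t 17.35 shift [ 0.0023 -0.      0.0711] roll -0.009 n 1.4 0.1 line -50.5 j7 -0.0 F [0.1 0.  0.6]
```

View pics/w9.png

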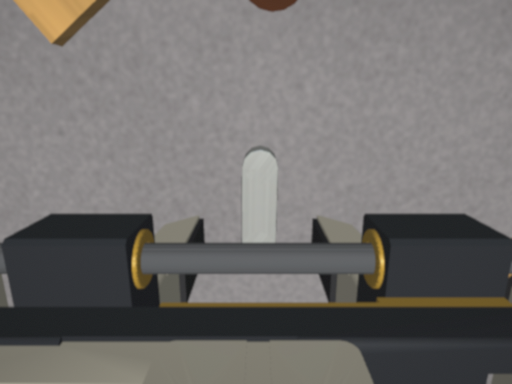

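The key lies square between the fingers, but the rod hides its near end. Its far end is at (row 151, col 260), so I take the centre 40 mm back from there.

Run:
```python
from h import *
e=ray("wrist",(151,260),.024)[:2]; s=arm.observe();M=R.from_rotvec(s["ee_rot"]).as_matrix()
x=M[:2,0]; c=[e-.04*x*k for k in(1,-1)];print(e,x,c); go(*c[0],.187)
go(.5095,-.4345,.265,0.7)
```

```text
[ 0.46065134 -0.17863723] [0.77186192 0.6357902 ] [array([ 0.42977686, -0.20406884]), array([ 0.49152582, -0.15320562])]
t 17.35 shift [-0.0037  0.0006  0.0711] roll 0.0 n 1.4 0.0 line -50.5 j7 -0.0 F [0.1 0.  0.6]
t 17.35 shift [-0.0887  0.2292 -0.0069] roll -0.894 n 4.9 6.0 line -50.5 j7 -0.0 F [0.1 0.  0.6]
```

```bash
python3 -m inch '-0.002 0 0.03 0 0.045;-0.003 0 0.071 0 0.045;-0.003 0 0.071 0 0.045;-0.003 0 0.071 0 0.01;-0.003 0 0.071 0 0.01' 45
python3 -m inch '0 0 0 0 0.01;0 0 0 0 0.01;0 0 0 0 0.01;0 0 0 0 0.01;0 0 0 0 0.01'
python3 -m inch '0 0 -0.03 0 0.01;0 0 -0.06 0 0.01;0 0 -0.075 0 0.01;0 0 -0.075 0 0.01'
python3 -c "
from h import *
go(.5095,-.4345,.265,0.7)"
```

```text
clock: 17.85
position: [0.4302, -0.2038, 0.1886]
ee_rot: [2.957, 1.057, 0.002]
force: [-0.0, -0.5, -0.1]
width: 0.367
gripper_force: 0.0
clock: 18.35
position: [0.4303, -0.2036, 0.1886]
ee_rot: [2.957, 1.057, 0.004]
force: [-0.3, 0.2, 8.5]
width: 0.256
gripper_force: 45.0
clock: 18.75
position: [0.4303, -0.2035, 0.2643]
ee_rot: [2.956, 1.058, 0.006]
force: [1.3, 0.4, -2.8]
width: 0.254
gripper_force: 45.0
t 18.75 shift [-0.0853  0.2288 -0.0003] roll -0.896 n 4.9 6.0 line -50.6 j7 -0.0 F [ 1.3  0.4 -2.8]
```

```bash
python3 -m inch '-0.015 0.042 0 -0.14 0.01;-0.031 0.084 0 -0.28 0.01;-0.047 0.126 0 -0.42 0.01;-0.063 0.168 0 -0.56 0.01;-0.075 0.2 0 -0.7 0.01'
python3 -m inch '0 0 0 -0.1 0.01;0 0 0 -0.196 0.01;0 0 0 -0.196 0.01'
python3 - <<'E'
from h import *
cal=arm.get_calibration("wrist"); save("wrist","w10")
for d in arm.place_of("wrist","tray_slot_floor"):print(d,ray("wrist",d["point"],.008,cal))
go(.5095,-.4345,.198,0.7)
E
```

```text
clock: 19.25
position: [0.4985, -0.408, 0.2611]
ee_rot: [-2.411, -2.013, 0.0]
force: [-0.3, 0.4, -2.8]
width: 0.257
gripper_force: 44.9
clock: 19.55
position: [0.498, -0.4056, 0.2609]
ee_rot: [-2.206, -2.234, -0.001]
force: [-0.3, 0.8, -3.7]
width: 0.258
gripper_force: 44.9
t 19.65 shift [-0.0295  0.011   0.0633] roll -0.003 n 1.4 0.0 line 0.5 j7 0.94 F [-0.6  0.7 -4.2]
```

View pics/w10.png

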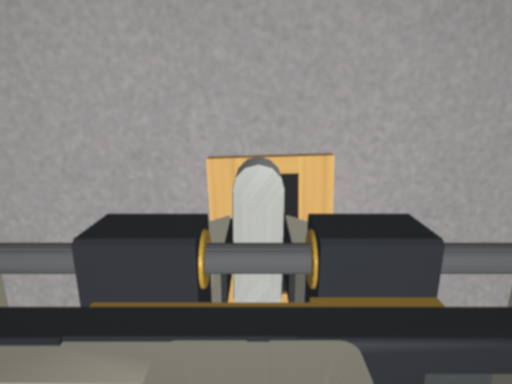

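The tray's far edge runs along row 155 from col 208 to col 333, square to the key. I'll check the tray centre from those corners.

Run:
```python
from h import *
a=ray("wrist",(158,208.5),.012);b=ray("wrist",(155,333),.012);c=ray("wrist",(174,298),.012);print(a,b,np.linalg.norm(a-b),"ctr edge",(a+b)/2-[0,.06,0],"ctr slot",c-[.02,.048,0],"edge dir",np.degrees(np.arctan2(*(b-a)[1::-1])))
```

```text
[ 0.46331778 -0.3756265   0.012     ] [ 0.55062044 -0.37264314  0.012     ] 0.08735361930922397 ctr edge [ 0.50696911 -0.43413482  0.012     ] ctr slot [ 0.50663586 -0.43448189  0.012     ] edge dir 1.9571863705948604
```

```bash
python3 -m inch '-0.015 0.005 0 0 0.01;-0.0295 0.0095 0.02 0 0.01;-0.0295 0.0095 0.05 0 0.01;-0.0295 0.0095 0.063 0 0.01;-0.0295 0.0095 0.063 0 0.01'
python3 -m inch '0 0 0 0 0.042;0 0 0 0 0.042;0 0 0 0 0.042'
python3 -m inch '0 0 -0.03 0 0.042;0 0 -0.06 0 0.042;0.04 0 -0.09 0 0.042;-0.04 0 -0.13 0 0.042;-0.06 0 -0.15 0 0.042'
python3 - <<'E'
from h import *
np.set_printoptions(precision=4,suppress=True)
cal=arm.get_calibration("wrist"); save("wrist","w11")
d=arm.place_of("wrist","key_c")[0];print(d,ray("wrist",d["point"],.02,cal))
im=save("top","top1");a=im[110:270,90:430,::-1];cv2.imwrite("pics/top1c.png",cv2.resize(a,(800,376),interpolation=cv2.INTER_CUBIC))
for q in("tin_c","tape_c"):
    for d in arm.place_of("top",q)[:1]: print(q,ray("top",d["point"],Z[q]))
go(.5,-.43,.3)
E
```

```text
clock: 20.15
position: [0.508, -0.4342, 0.1977]
ee_rot: [-2.208, -2.231, 0.0]
force: [-1.0, 1.3, -2.8]
width: 0.256
gripper_force: 45.0
clock: 20.45
position: [0.5087, -0.435, 0.2002]
ee_rot: [2.207, 2.234, 0.001]
force: [0.7, -0.3, 0.7]
width: 0.442
gripper_force: 0.0
clock: 20.95
position: [0.5108, -0.478, 0.3408]
ee_rot: [-2.2, -2.24, -0.003]
force: [1.4, -1.8, 0.8]
width: 0.459
gripper_force: 0.0
{'point': [126.6, 255.4], 'conf': 0.86} [ 0.5081 -0.4308  0.02  ]
tin_c [ 0.544 -0.107  0.019]
tape_c [0.5344 0.1303 0.02  ]
t 21.2 shift [ 0.051  -0.0082  0.0399] roll 0.0 n 1.3 0.0 line 0.6 j7 0.97 F [-0.3  0.7 -0.5]
```

View pics/w11.png

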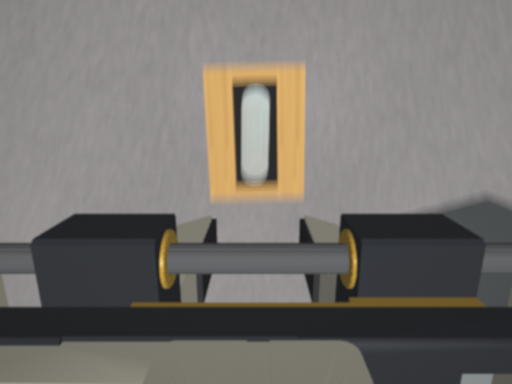

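View pics/top1c.png

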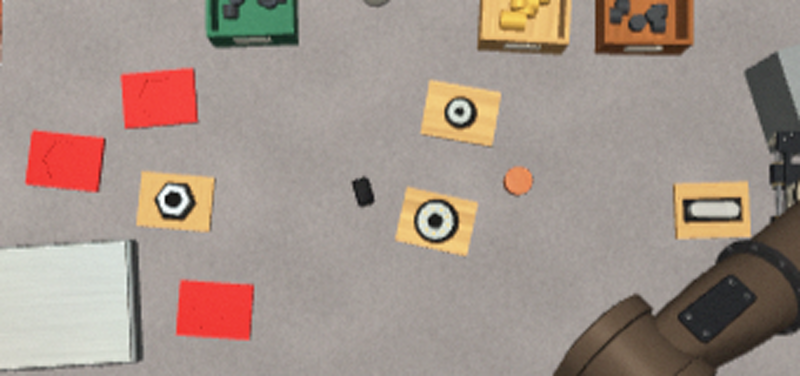

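All four parts lie inside their own cut-outs, the tin and tape are unmoved, and the arm is clear.

```bash
python3 -m inch '0 0 0 0 0.042;0 0 0 0 0.042'; python3 -c "
from cell import arm
print(arm.sign_off())"
```

```text
clock: 21.4
position: [0.5093, -0.4799, 0.339]
ee_rot: [-2.206, -2.235, -0.001]
force: [0.9, 0.2, 0.8]
width: 0.46
gripper_force: 0.0
the job is handed in; nothing more can be done
None
```

All four parts are in their matching trays and the job was handed in at about 21 s of the 102 s allowed; the last pictures show each part inside its cut-out and the tin and tape where they stood, but the hand-in returned no verdict.

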